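# Pry the battery cover off the tablet counter

### The arm

A 6-joint arm with a two-finger parallel gripper is mounted at the origin on a cart in front of the work surface, level with it; the furniture and walls round the work are solid. World frame = base frame: x ahead of the robot, y to its left, z up, the work surface at z = 0. Lengths are in m, angles in rad, forces in N, time in s.
With the tool pointing down it reaches from about 0.225 to 0.725 m from the base axis. Payload 3.1 kg.
Tool frame: the origin (TCP) lies on the centre line of the jaws, within the pads' length; the fingertips stand ctrl.tip_extent ahead of it and the grasp point (between the pads) lies 8 mm behind it (ctrl.tip_extent is the distance from the TCP to the fingertips, in m); z points along the fingers, y is the line along which they close (so a half turn about z gives the same grasp; the last joint's range is limited). The gripper opens to 85 mm and grips with 20 to 120 N. Pads are 22 mm wide; open, the fingers measure 114 mm over their backs; the gripper's body (76 mm by 85 mm) begins 54 mm behind the grasp point. The pads swing forward as they close: fully open they stand 13 mm farther back than shut.
Start: joints at [-1.235, 0.048, 0.099, 1.622, 0, 1.443], TCP at [0.235, -0.47, 0.242] pointing down, gripper open.
Joint ranges: [-2.91, 2.91], [-0.99, 1.94], [-1.21, 1.42], [-2.12, 2.29], [-1.49, 1.47], [-3.14, 3.14]. Speed limits (rad/s): [2.79, 2.79, 3.14, 3.14, 3.14, 3.14].

### API

Orientations are given as a unit quaternion [x, y, z, w].
In Python, from cell import monitor, snapshot, ticket, cut_out, ctrl gives the robot as it stands. The module is installed in compiled form; this text tells all that it offers.
- The arm moves only by the tool apply_moves, never from a script. Its argument "motion" is a list of rows, each an object with "travel": the shift along the tool's x, y, z in m, a list of three; "turn": the turn, a rotation vector about the tool's x, y, z in degrees, a list of three; "fingers": the gripper command: -1 is fully open, 1 is shut, values between are in proportion. In form: [{"travel": [dx, dy, dz], "turn": [wx, wy, wz], "fingers": fingers}, ...]. A call has exactly 8 rows; each row is the pose to reach, as a shift and turn from the pose commanded when the call began, along the tool's axes at that moment; what a row does not reach only later rows make up. A row lasts 1/8 s, in which the tool goes at most 62.5 mm and 10.7 degrees, less where a joint would pass 70% of its speed; a pose out of reach is approached as far as the arm can. A call with a gripper value outside its range is refused whole. The fingers move at their own pace and stop on an object; "newtons" is the grip in N (left out, the last holds). Time passes only in rows, so rows that repeat a pose let the fingers close, or fill a call up. It gives the time, the measured TCP pose, the force, the opening and the grip force at its end, in the units of the state.
- monitor.get_obs(): the state, without advancing time (a new reading comes with each control period).
- snapshot(name): name is "scene" or "top"; returns a dict with "pixels" (384x512x3 uint8, red, green, blue), "fx", "fy", "cx", "cy" (pixels), "rvec" (rotation vector, rad) and "tvec" (3), from world to camera coordinates, as OpenCV has them. Camera axes: x right, y down, z forward; pixel columns grow to the right and rows downward; lengths in m; the calibration is good to about 2 mm. A picture is of the moment at which its call begins. There is no depth.
- ticket.sign_off(): hands the job in; it is judged then, once.
Trained networks look in the newest picture that a camera, given by its name, has taken for a name from the list of things; names that differ only in an ending like _2 or _b are one class to them, and where a whole thing is asked for, a point or a joint stands for the part that bears it (a point fixed in the world has none). Each returns a list of dicts, best first, with "p" (0 to 1); they miss things now and then, are a little off and sometimes report something else, mostly with a low value. They report only what shows in the picture. A call takes as long as a camera call. They do not tell look-alikes from the thing itself.
- cut_out(camera, label): "pixels" (384x512 bool, what is visible of it) and "extent" ([left, top, right, bottom] in pixels, round what is visible of it).
The state is a dict: "time": time; "q": joint angles; "joint_velocities": joint speeds; "joint_efforts": joint torques, N m; "ee_pos": TCP position; "ee_rot": TCP orientation; "wrist_force": force on the tool from outside, world axes, zero at the start; "wrist_torque": the same for the moment, N m; "opening": opening from 0.0 (shut) to 1.0 (fully open); "gripper_force": force on a finger pad.
Only numpy, scipy, OpenCV 4.12 (cv2) and the standard library are available. Lean on these libraries where they do the work, as an engineer would, in place of code of your own. Each camera call takes 0.05 s, during which the arm holds its last target. There are 200 camera calls.

### The job

The blue battery cover on the white tablet counter is snapped in: pry its lower edge loose by working the yellow-handled flat lever under it in the notch, without forcing the lever hard against the machine and without pulling the cover with the fingers before it has popped up. Then lay the lever flat on the green mat, lift the loosened cover off and lay it on the mat too, top side up. Do not knock over or shift the syrup bottle, the orange vial and the white ointment tin.

Things in the scene. Friction and masses are not known exactly. Their poses are not given: they have to be found in the camera images.
- console: White tablet counter, fixed, 160 wide (y), 138 deep (x), 181 high. Its bare flat deck slopes up at 24 degrees from its front, which faces the robot's right, to its back. Origin: centre of the underside, x to its back, z up. Call u the distance up the slope from x = -55.4, z = 126.5 mm (front edge: u = -16) and n the height square to the deck. The fitted cover lies from u = 0 to 83.
- fulcrum (a point): Middle of the deck's front edge (u = -15, n = 0), on which the lever rocks: with the blade fully in, turning the lever about this edge by 15 to 25 degrees (handle down) raises the cover till it snaps. Two orange sprung catches stand over the cover's lower edge (u = -4 to 2, up to n = 12, |y| = 12 to 24), before them grey posts 8 high (u = -9 to -5); 22 mm is free between.
- notch (a point): Mouth of the notch under the cover's lower edge: u = 2, n = 3.25 mm, y = 0 on the console. The blade goes in here along the deck, up the slope, 14 mm deep; the notch is 22 wide, 6.5 high, and its end wall is met at u = 16.
- keeper (a point): Lower edge of the top of the grey keeper (u = 81, n = 10, y = 0), a bar 60 wide in y, 10 high, u = 81 to 96, whose lip covers the cover's tongue by 2 mm. Above it only a flat display and two small buttons, up to 3 mm high.
- cover: Blue snap-in cover, 50 g, 46 wide (y), 81 long (x) with its tongue, 10 thick; origin at the middle of its underside, x up the slope, z out of the deck; fitted, that is u = 40, n = 0. About 25 N of lift at the lower edge pushes the catches aside; after 5 mm it snaps up and rests on them. To take it off, grip it across y, slide it 8 to 12 mm down the slope, out from the keeper, then lift.
- cover_edge (a point): Middle of the cover's top surface at its lower edge (cover frame x = -38, z = 10 mm). It is about 9 mm higher once the cover has popped up and rests on the catches; 6 mm is enough.
- lever: Flat lever, 150 long, 60 g: yellow handle 90 x 18 x 14 thick (x = -70 to 20), steel blade 60 x 14 x 3.5 thick (x = 20 to 80) half way up the handle's thickness. Origin on the underside, x toward the blade's tip, z up as it lies; balance point about x = -18 mm. It starts on the mat, lying along it.
- lever_tip (a point): Tip of the lever's blade, middle of its thickness (lever frame x = 80, z = 7 mm).
- mat: Green parts mat, fixed, 180 (x) x 220 (y) x 2 mm thick; origin at the centre of its underside.
- syrup: Red syrup bottle with white cap, 42 dia x 106 high, at the far side of the console (its -y side); origin at the underside's centre.
- vial: Orange vial with white cap, 47 dia x 81 high, on the robot's side of the console (its +y side); origin at the underside's centre.
- tin: White ointment tin, 52 dia x 20 high, before the console's near front corner; origin at the underside's centre.
Things that resemble listed ones, but are neither listed nor needed, are in the scene too. Several things have the shape of the cover; the one meant has the colours described above.

How it is judged:
On the way:
1. the lever, its tip in the notch, has popped the cover's lower edge up by more than 6 mm, the fingers not touching the cover (z of cover_edge in the frame of console above 0.1425 m and x of cover_edge in the frame of console below -0.045 m and distance between lever_tip and notch below 0.03 m and contact force between the fingers and cover below 0.3 N), for 0.1 s.
At the end, for the whole second after the job is handed in: Cover and lever both at rest with their origins over the mat (180 x 220 mm), lying flat on it: the cover top side up, within 0.15 rad of level and its underside within 6 mm of the mat; the lever within 0.2 rad of level and within 8 mm of the mat (x of cover in the frame of mat between -0.09 and 0.09 m and y of cover in the frame of mat between -0.11 and 0.11 m and height (world z) of cover below 0.008 m and linear speed of each of cover, lever below 0.02 m/s and angular speed of each of cover, lever below 0.2 rad/s and angle between cover's own z axis and vertical below 0.15 rad and x of lever in the frame of mat between -0.09 and 0.09 m and y of lever in the frame of mat between -0.11 and 0.11 m and height (world z) of lever below 0.01 m and angle between lever's own z axis and vertical below 0.2 rad); the robot touches nothing.
It fails at once if the syrup bottle, vial or tin shifted by more than 25 mm or tipped (distance of any of syrup, vial, tin from where it was at the start of the episode above 0.025 m or angle between any of syrup, vial, tin's own z axis and vertical above 0.5 rad).
It fails at once if the lever was forced against the console with more than 80 N (contact force between lever and console above 80 N).
It fails at once if the fingers pulled at the cover while it was still snapped in (more than 5 N) (contact force between the fingers and cover above 5 N and distance between cover_edge and notch below 0.009 m).
It also fails if it takes over 72 s, if anything falls off the work surface, if the arm or the gripper's body presses on something with over 40 N, if the wrist force passes 120 N, or if a joint passes its speed limit or range.

## Working session

There is one attempt and no reset: what is moved stays moved. The work goes in short steps, Python scripts to look and compute and a tool call to move; the robot and the scene stay as the last step left them, time stands still between calls to the robot, and variables do not carry over. Pictures are saved under pics/ and viewed, at most 12 in all, crops included, and the job is handed in when it is done.

Besides the shell and the picture viewer there is one more tool, called after "Emit:" by a JSON object that holds its "api" and its "payload". apply_moves: Moves the arm, as the interface text tells. Its arguments: {"type":"object","properties":{"motion":{"type":"array","items":{"type":"object","properties":{"travel":{"type":"array","items":{"type":"number"}},"turn":{"type":"array","items":{"type":"number"}},"fingers":{"type":"number"}}}},"newtons":{"type":"number"}},"required":["motion"]}

```bash
mkdir -p pics
cat > h.py <<'E'
import numpy as np, cv2
from scipy.spatial.transform import Rotation as R
from cell import monitor, snapshot, ticket, cut_out, ctrl
def proj(s,P):
    K=np.array([[s["fx"],0,s["cx"]],[0,s["fy"],s["cy"]],[0,0,1.]])
    return cv2.projectPoints(np.atleast_2d(np.array(P,float)),np.array(s["rvec"],float),np.array(s["tvec"],float),K,None)[0][:,0]
def back(s,uv,z):
    Rm=cv2.Rodrigues(np.array(s["rvec"],float))[0];t=np.array(s["tvec"],float)
    uv=np.atleast_2d(np.array(uv,float))
    d=np.c_[(uv[:,0]-s["cx"])/s["fx"],(uv[:,1]-s["cy"])/s["fy"],np.ones(len(uv))]@Rm
    c=-Rm.T@t
    return c+d*((z-c[2])/d[:,2])[:,None]
def save(n,img): cv2.imwrite("pics/"+n,img[:,:,::-1])
E
python3 - <<'E'
from h import *
o=monitor.get_obs();print(o["time"],o["ee_pos"],o["ee_rot"],ctrl.tip_extent)
import pickle
S={}
for c in("scene","top"):
    s=snapshot(c);S[c]=s
    save(c+"0.png",cv2.resize(s["pixels"],(800,600),interpolation=cv2.INTER_CUBIC))
    print(c,"campos",-cv2.Rodrigues(np.array(s["rvec"],float))[0].T@np.array(s["tvec"]),s["fx"])
    for l in("console","cover","lever","mat","syrup","vial","tin"):
        for d in cut_out(c,l): 
            print(c,l,round(d["p"],2),d["extent"],d["pixels"].sum()); S[c,l,tuple(d["extent"])]=d["pixels"]
pickle.dump(S,open("s0.pkl","wb"))
E
```

```text
0.0 [ 0.23465419 -0.46898706  0.24109881] [ 9.73233446e-01  2.29815678e-01 -1.23648206e-04 -1.18289150e-03] 0.011
scene campos [ 0.0564675  -0.86854734  0.74688541] 444.9112064991847
scene console 0.61 [256.6, 168.3, 268.0, 219.5] 570
scene cover 0.72 [314.3, 217.8, 332.1, 238.3] 297
scene cover 0.7 [143.2, 199.7, 174.4, 210.6] 288
scene cover 0.6 [254.6, 166.7, 269.0, 215.6] 597
scene lever 0.77 [258.8, 261.2, 317.6, 272.8] 407
scene mat 0.7 [257.9, 242.2, 346.6, 318.9] 3550
scene syrup 0.71 [274.6, 176.1, 286.8, 210.0] 427
scene syrup 0.31 [256.8, 262.4, 313.9, 273.2] 321
scene vial 0.51 [182.9, 176.5, 197.1, 208.1] 145
scene vial 0.45 [255.7, 168.5, 271.0, 219.5] 624
scene vial 0.33 [260.3, 260.4, 319.6, 274.8] 428
scene tin 0.61 [187.0, 223.6, 201.7, 234.4] 167
top campos [ 0.35570908 -0.0117025   1.07885124] 358.27778681596277
top console 0.88 [171.7, 141.7, 241.2, 219.2] 3273
top cover 0.84 [154.8, 243.7, 182.0, 274.6] 456
top cover 0.78 [196.2, 170.1, 227.9, 194.1] 523
top cover 0.56 [263.7, 123.8, 293.4, 151.0] 384
top lever 0.75 [302.2, 171.8, 319.5, 218.3] 234
top syrup 0.51 [219.7, 143.9, 234.3, 157.5] 211
top vial 0.55 [168.9, 216.3, 187.2, 229.8] 280
top tin 0.53 [221.8, 232.0, 236.5, 250.2] 248
```

View pics/top0.png

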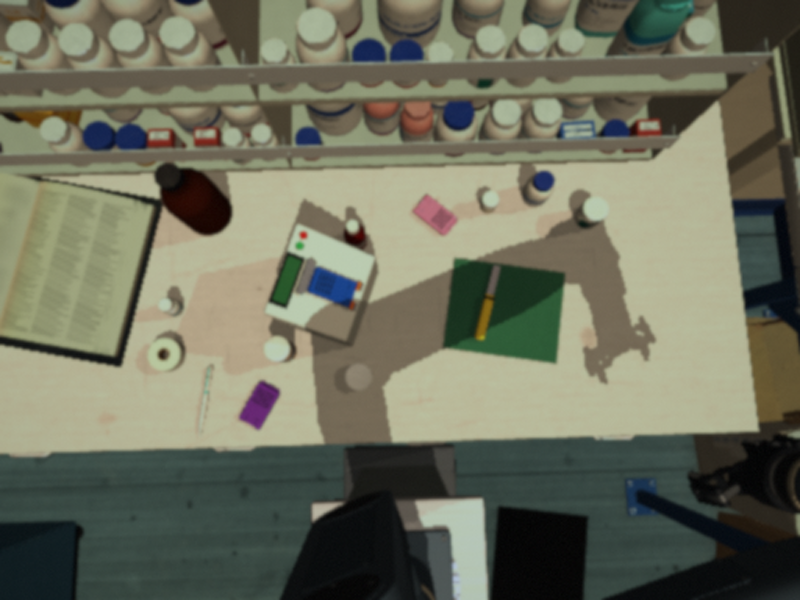

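View pics/scene0.png

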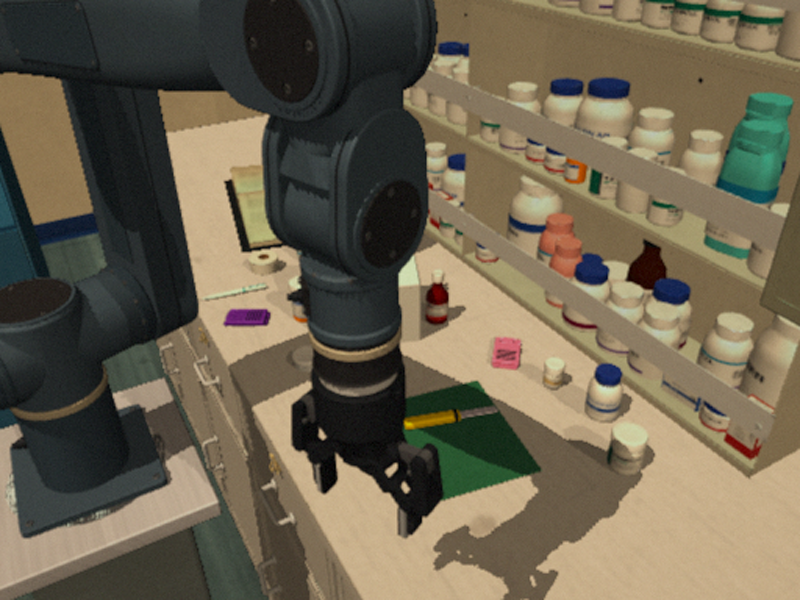

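Look-alike covers in the 800×600 top view: pink (435,215) and purple (260,405) lie on the table. The blue one (332,288) is fitted on the white console, so that fits the description. The lever is at (487,305) on the mat with its blade pointing away from the robot. The syrup bottle is at (355,232), the vial at (278,348) and the tin at (357,377). I'll confirm in a crop and measure.

```bash
cat > a.py <<'E'
from h import *
import pickle
from scipy.optimize import minimize
S=pickle.load(open("s0.pkl","rb"));s=S["top"];im=s["pixels"]
hsv=cv2.cvtColor(im,cv2.COLOR_RGB2HSV)
def axis(m,z):
    v,u=np.nonzero(m);P=back(s,np.c_[u,v],z)[:,:2];c=P.mean(0);w,V=np.linalg.eigh(np.cov((P-c).T));a=V[:,1]
    t=(P-c)@a;b=(P-c)@V[:,0];return c,np.degrees(np.arctan2(a[1],a[0])),np.ptp(t),np.ptp(b),len(u)
def roi(m,x0,y0,x1,y1):
    r=np.zeros_like(m);r[y0:y1,x0:x1]=m[y0:y1,x0:x1];return r
H,Sa,V=[hsv[:,:,i].astype(int) for i in range(3)]
y=roi((H>15)&(H<32)&(Sa>150)&(V>90),285,160,350,235);print("handle",axis(y,.014))
g=roi((H>40)&(H<85)&(Sa>100),270,150,380,245);print("mat",axis(g|y,.002))
q=cv2.minAreaRect(np.argwhere(g)[:,::-1].astype(np.float32));print("mat corners",back(s,cv2.boxPoints(q),.002)[:,:2].round(3))
b=roi((H>100)&(H<125)&(Sa>130),180,160,245,205);print("cover",axis(b,.15))
for l,z in(("syrup",.106),("vial",.081),("tin",.02)):
    for k in S:
        if k[0]=="top" and k[1:2]==(l,): print(l,back(s,[((k[2][0]+k[2][2])/2,(k[2][1]+k[2][3])/2)],z)[0].round(3))
# console: from colour corners
cam=np.array([[302,222],[375,258],[350,343],[267,312]])/1.5625
zz=[.181,.1204,.1204,.181];W=np.array([back(s,[c],z)[0] for c,z in zip(cam,zz)]);print(W.round(3))
M=np.array([[69,-80],[-69,-80],[-69,80],[69,80]])/1000
A=W[:,:2]-W[:,:2].mean(0);th=np.arctan2((M[:,0]*A[:,1]-M[:,1]*A[:,0]).sum(),(M*A).sum());c=W[:,:2].mean(0)
Rt=np.array([[np.cos(th),-np.sin(th)],[np.sin(th),np.cos(th)]])
print("console",c,np.degrees(th),"resid",((M@Rt.T+c)-W[:,:2]).round(4).tolist())
x0,y0=160,130;cr=cv2.resize(im[130:235,160:260],None,fx=5.7,fy=5.7,interpolation=cv2.INTER_CUBIC)
P3=np.c_[M@Rt.T+c,zz];uv=(proj(s,P3)-[x0,y0]+.5)*5.7
cv2.polylines(cr,[uv.round().astype(np.int32)],True,(255,0,255),1);save("crop1.png",cr)
E
python3 a.py
```

```text
handle (array([ 0.48248985, -0.17481387]), np.float64(163.59181790529132), np.float64(0.08832468657660897), np.float64(0.016136004796053455), 146)
mat (array([ 0.49727208, -0.21849795]), np.float64(82.38731916140256), np.float64(0.21435484911547437), np.float64(0.17585681695552507), 3617)
mat corners [[ 0.434 -0.098]
 [ 0.602 -0.127]
 [ 0.566 -0.34 ]
 [ 0.4   -0.306]]
cover (array([0.52787721, 0.09979115]), np.float64(65.3718697385475), np.float64(0.07450948408159641), np.float64(0.04291360743304522), 438)
syrup [0.627 0.063 0.106]
vial [0.43  0.204 0.081]
tin [0.378 0.067 0.02 ]
[[0.631 0.144 0.181]
 [0.581 0.027 0.12 ]
 [0.434 0.072 0.12 ]
 [0.482 0.201 0.181]]
console [0.53222452 0.11096299] 69.74957768375526 resid [[-0.0003, 0.004], [0.002, -0.0082], [-0.0003, 0.0014], [-0.0014, 0.0028]]
```

View pics/crop1.png

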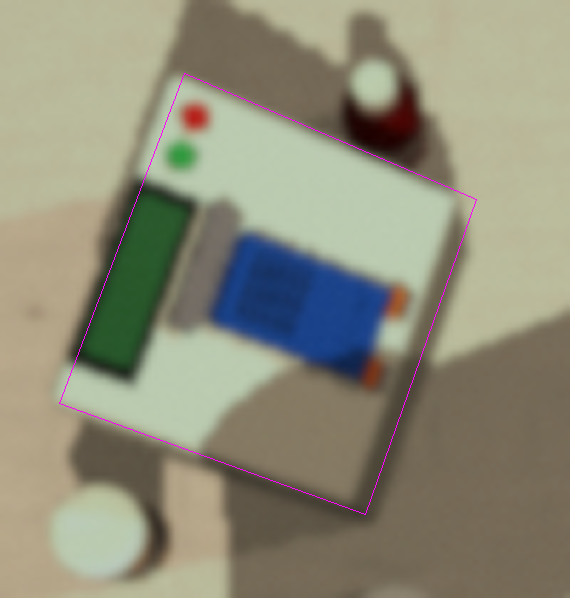

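The crop confirms it: the blue cover at (300,305) sits between two orange catches at (395,300) and (372,375), with the grey keeper at (208,265). My hand-picked front edge is about 15 crop pixels too far out, so I'll refine the console fit with image gradients.

```bash
cat > b.py <<'E'
from h import *
import pickle
from scipy.optimize import minimize
from scipy.ndimage import map_coordinates
ca,sa=np.cos(np.radians(24)),np.sin(np.radians(24))
def deck(u,n,y): return [-.0554+u*ca-n*sa, y, .1265+u*sa+n*ca]
def toW(p,P):
    P=np.array(P);c,s_=np.cos(p[2]),np.sin(p[2]);return np.c_[P[:,0]*c-P[:,1]*s_+p[0],P[:,0]*s_+P[:,1]*c+p[1],P[:,2]]
if __name__=="__main__":
    s=pickle.load(open("s0.pkl","rb"))["top"];im=s["pixels"].astype(np.float32)
    sat=cv2.GaussianBlur(im[:,:,2]-im[:,:,0],(0,0),.7)   # blue minus red: cover
    def seg(a,b,k=40): return np.linspace(a,b,k)
    U0,U1,N,Y=.002,.081,.010,.023
    cor=[deck(U0,N,-Y),deck(U0,N,Y),deck(U1,N,Y),deck(U1,N,-Y)]
    def samp(I,uv): return map_coordinates(I,[uv[:,1],uv[:,0]],order=1)
    Lum=cv2.GaussianBlur(im.mean(2),(0,0),.7)
    B=[[-.0695,-.08,.1204],[-.0695,.08,.1204],[.069,.08,.181],[.069,-.08,.181]]
    def cost(p,wt=(1,1)):
        f=0
        for I,C,w in((sat,cor,wt[0]),(Lum,B,wt[1])):
            C=np.array(C);m=C.mean(0)
            for i in range(4):
                e=seg(C[i],C[(i+1)%4])[3:-3];d=C[(i+1)%4]-C[i];d/=np.linalg.norm(d);o=e.mean(0)-m;o-=o@d*d;o/=np.linalg.norm(o)
                f-=w*np.abs((samp(I,proj(s,toW(p,e-o*.003)))-samp(I,proj(s,toW(p,e+o*.003))))).mean()
        return f
    for wt in((1,0),(0,1),(1,1)):
        best=min((minimize(cost,[.532+a,.113+b,np.radians(68+t)],args=(wt,),method="Nelder-Mead",options=dict(initial_simplex=None,xatol=1e-5,fatol=1e-4)) for a in(-.006,0,.006) for b in(-.005,.003) for t in(-3,0,3)),key=lambda r:r.fun)
        print(wt,best.x[:2].round(4),np.degrees(best.x[2]).round(2),best.fun)
    p=best.x
    cr=cv2.resize(im[130:235,160:260].astype(np.uint8),None,fx=5.7,fy=5.7,interpolation=cv2.INTER_CUBIC)
    for C in(cor,B): cv2.polylines(cr,[((proj(s,toW(p,C))-[160,130]+.5)*5.7).round().astype(np.int32)],True,(255,0,255),1)
    save("crop2.png",cr)
E
python3 b.py
```

```text
(1, 0) [0.5347 0.1191] 70.32 -309.94195556640625
(0, 1) [0.5348 0.1177] 72.14 -188.3760986328125
(1, 1) [0.5346 0.1188] 71.26 -492.4635009765625
```

View pics/crop2.png

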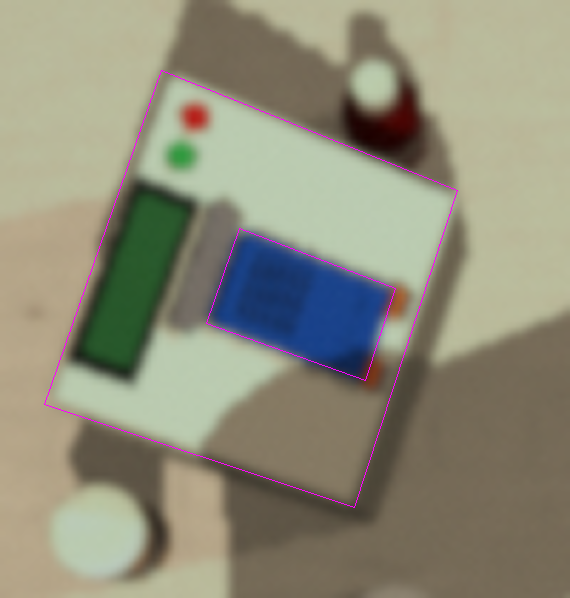

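The overlay now fits the deck and cover edges: console ≈ (0.535, 0.119), yaw ≈ 71°. Next I'll work out the approach to the lever.

```bash
cat >> h.py <<'E'
def pose():
    o=monitor.get_obs();return np.array(o["ee_pos"]),R.from_quat(o["ee_rot"])
def tool(ax,tilt_z=None):
    """tool rotation with x along lever dir ax, z = down-ish in the vertical plane of ax"""
    x=np.array(ax,float);x/=np.linalg.norm(x);h=np.cross([0,0,1],x);h/=np.linalg.norm(h)
    return R.from_matrix(np.c_[x,-h,np.cross(x,-h)])
def rel(pos,rot,label=""):
    p,r=pose();print(label,"travel",r.inv().apply(np.array(pos)-p).round(4).tolist(),"turn",np.degrees((r.inv()*rot).as_rotvec()).round(2).tolist())
E
python3 - <<'E'
from h import *
a=np.radians(-16.4);rel([.4796,-.174,.10],tool([np.cos(a),np.sin(a),0]))
E
```

```text
travel [0.3511, -0.1549, 0.1423] turn [0.0, 0.0, 42.97]
```

Emit:
{"api": "apply_moves", "payload": {"motion": [{"travel":[0.351,-0.155,0.142],"turn":[0,0,43],"fingers":0.06},{"travel":[0.351,-0.155,0.142],"turn":[0,0,43],"fingers":0.06},{"travel":[0.351,-0.155,0.142],"turn":[0,0,43],"fingers":0.06},{"travel":[0.351,-0.155,0.142],"turn":[0,0,43],"fingers":0.06},{"travel":[0.351,-0.155,0.142],"turn":[0,0,43],"fingers":0.06},{"travel":[0.351,-0.155,0.142],"turn":[0,0,43],"fingers":0.06},{"travel":[0.351,-0.155,0.142],"turn":[0,0,43],"fingers":0.06},{"travel":[0.351,-0.155,0.142],"turn":[0,0,43],"fingers":0.06}], "newtons": 60}}

```text
time: 1.8
ee_pos: [0.4796, -0.1703, 0.0982]
ee_rot: [0.99, -0.14, -0.002, -0.001]
wrist_force: [-0.3, -0.4, 0.3]
opening: 0.47
gripper_force: 0.0
```

Run:
```python
from h import *
from b import *
print("tip",ctrl.tip_extent)
s=snapshot("scene");im=s["pixels"];pickle.dump(s,open("s1.pkl","wb"))
p=[.5347,.119,np.radians(70.9)]
x0,y0,x1,y1=170,150,330,290;f=5
cr=cv2.resize(im[y0:y1,x0:x1],None,fx=f,fy=f,interpolation=cv2.INTER_CUBIC)[:600]
U0,U1,N,Y=.002,.081,.010,.023
cor=[deck(U0,N,-Y),deck(U0,N,Y),deck(U1,N,Y),deck(U1,N,-Y)]
B=[[-.0695,-.08,.1204],[-.0695,.08,.1204],[.069,.08,.181],[.069,-.08,.181]]
F=[[-.0695,-.08,.0],[-.0695,.08,.0],[-.0695,.08,.1204],[-.0695,-.08,.1204]]
for C in(cor,B,F): cv2.polylines(cr,[((proj(s,toW(p,C))-[x0,y0]+.5)*f).round().astype(np.int32)],True,(255,0,255),1)
save("crop3.png",cr)
a=np.radians(-16.4);rel([.4796,-.174,.015],tool([np.cos(a),np.sin(a),0]))
```

```text
tip 0.011
 travel [0.001, 0.0017, 0.0843] turn [-0.0, 0.13, 0.18]
```

View pics/crop3.png

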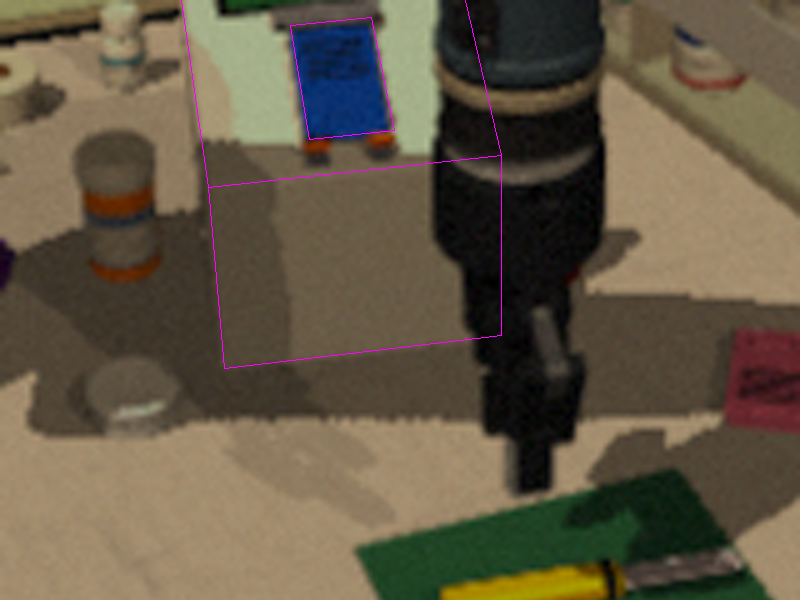

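The scene view (crop) agrees: the projected cover outline matches the blue cover at (340,80), with the front edge at about (355,170). Descending and gripping the lever.

Emit:
{"api": "apply_moves", "payload": {"motion": [{"travel":[0.001,0.002,0.04],"turn":[0,0,0],"fingers":0.06},{"travel":[0.001,0.002,0.084],"turn":[0,0,0],"fingers":0.06},{"travel":[0.001,0.002,0.084],"turn":[0,0,0],"fingers":0.06},{"travel":[0.001,0.002,0.084],"turn":[0,0,0],"fingers":1},{"travel":[0.001,0.002,0.084],"turn":[0,0,0],"fingers":1},{"travel":[0.001,0.002,0.084],"turn":[0,0,0],"fingers":1},{"travel":[0.001,0.002,0.084],"turn":[0,0,0],"fingers":1},{"travel":[0.001,0.002,0.084],"turn":[0,0,0],"fingers":1}], "newtons": 100}}

```text
time: 2.85
ee_pos: [0.4808, -0.1771, 0.0186]
ee_rot: [0.99, -0.143, 0.001, 0.001]
wrist_force: [-2.2, -0.7, 6.1]
opening: 0.173
gripper_force: 98.8
```

```bash
cat > t.py <<'E'
from h import *
from b import *
import json,os
cfg=dict(p=[.5347,.119,np.radians(70.9)],tip=[.106,0,.0096],pitch=0.)
if os.path.exists("cfg.json"): cfg.update(json.load(open("cfg.json")))
def dirv(deg):
    t=cfg["p"][2];d=np.radians(deg);return [np.cos(t)*np.cos(d),np.sin(t)*np.cos(d),np.sin(d)]
def target(u,n,y,deg=24,label=""):
    T=toW(cfg["p"],[deck(u,n,y)])[0];rot=tool(dirv(deg))*R.from_euler("y",cfg["pitch"],degrees=True);pos=T-rot.apply(cfg["tip"]);rel(pos,rot,label+" pos %s"%pos.round(3));return pos,rot
def tipdeck():
    p,r=pose();T=p+r.apply(cfg["tip"]);c=cfg["p"];q=R.from_euler("z",-c[2]).apply(T-[c[0],c[1],0])
    d=q-[-.0554,0,.1265];x=r.apply([1,0,0]);xc=R.from_euler("z",-c[2]).apply(x)
    return "tip u %.1f n %.1f y %.1f pitch %.1f yaw %.1f"%((d[0]*ca+d[2]*sa)*1e3,(-d[0]*sa+d[2]*ca)*1e3,d[1]*1e3,np.degrees(np.arcsin(x[2])),np.degrees(np.arctan2(xc[1],xc[0])))
E
python3 -c "
from t import *
target(-.045,.015,0)"
```

```text
pos [ 0.468 -0.073  0.088] travel [-0.0413, -0.096, -0.0693] turn [18.46, 19.09, -85.91]
```

Emit:
{"api": "apply_moves", "payload": {"motion": [{"travel":[0,0,-0.06],"turn":[0,0,0],"fingers":1},{"travel":[0,0,-0.12],"turn":[0,0,0],"fingers":1},{"travel":[-0.02,-0.02,-0.13],"turn":[18.5,19.1,-85.9],"fingers":1},{"travel":[-0.02,-0.02,-0.13],"turn":[18.5,19.1,-85.9],"fingers":1},{"travel":[-0.03,-0.04,-0.13],"turn":[18.5,19.1,-85.9],"fingers":1},{"travel":[-0.04,-0.06,-0.13],"turn":[18.5,19.1,-85.9],"fingers":1},{"travel":[-0.04,-0.08,-0.13],"turn":[18.5,19.1,-85.9],"fingers":1},{"travel":[-0.04,-0.096,-0.13],"turn":[18.5,19.1,-85.9],"fingers":1}]}}

```text
time: 3.85
ee_pos: [0.4686, -0.072, 0.1469]
ee_rot: [0.909, 0.386, 0.129, -0.092]
wrist_force: [-0.7, 1.0, -0.5]
opening: 0.17
gripper_force: 98.1
```

```bash
python3 -c "
from t import *
print(tipdeck());target(-.045,.020,0)"
```

```text
tip u -30.3 n 61.3 y -44.1 pitch 17.8 yaw -25.5
 pos [ 0.467 -0.075  0.092] travel [-0.0196, 0.0051, 0.051] turn [5.04, 5.25, -24.0]
```

Emit:
{"api": "apply_moves", "payload": {"motion": [{"travel":[0,0,0],"turn":[5.0,5.2,-24],"fingers":1},{"travel":[0,0,0],"turn":[5.0,5.2,-24],"fingers":1},{"travel":[0,0,0],"turn":[5.0,5.2,-24],"fingers":1},{"travel":[-0.02,0.005,0.051],"turn":[5.0,5.2,-24],"fingers":1},{"travel":[-0.02,0.005,0.051],"turn":[5.0,5.2,-24],"fingers":1},{"travel":[-0.02,0.005,0.051],"turn":[5.0,5.2,-24],"fingers":1},{"travel":[-0.02,0.005,0.051],"turn":[5.0,5.2,-24],"fingers":1},{"travel":[-0.02,0.005,0.051],"turn":[5.0,5.2,-24],"fingers":1}]}}

```text
time: 4.85
ee_pos: [0.4684, -0.0768, 0.0935]
ee_rot: [0.799, 0.565, 0.169, -0.118]
wrist_force: [0.3, -0.4, -0.8]
opening: 0.17
gripper_force: 98.2
```

Run:
```python
from t import *
print(tipdeck())
p,r=pose();o=monitor.get_obs();print(p,o["wrist_force"],o["q"])
st=snapshot("top");ss=snapshot("scene");pickle.dump((st,ss),open("s2.pkl","wb"))
tw=lambda P:p+r.apply(np.array(P))
# lever outline in tool frame: tip at cfg tip; z_lever=-tool z
t=np.array(cfg["tip"]);f=lambda lx,ly:t+[lx-.080,ly,0]
L=[f(.08,-.007),f(.08,.007),f(.02,.007),f(.02,-.007)];Hd=[f(.02,-.009),f(.02,.009),f(-.07,.009),f(-.07,-.009)]
cor=[deck(.002,.01,-.023),deck(.002,.01,.023),deck(.081,.01,.023),deck(.081,.01,-.023)]
fr=[deck(-.0155,0,-.08),deck(-.0155,0,.08)]
out=[]
for s,(x0,y0,x1,y1),k in((st,(205,165,280,240),8),(ss,(195,160,270,235),8)):
    cr=cv2.resize(s["pixels"][y0:y1,x0:x1],None,fx=k,fy=k,interpolation=cv2.INTER_CUBIC)
    cr=np.clip(cr.astype(float)*1.5,0,255).astype(np.uint8)
    for P,cl in((tw(L),(0,255,0)),(tw(Hd),(0,255,0)),(toW(cfg["p"],cor),(255,0,255)),(toW(cfg["p"],fr),(255,0,255))):
        cv2.polylines(cr,[((proj(s,P)-[x0,y0]+.5)*k).round().astype(np.int32)],True,cl,1)
    out.append(cv2.resize(cr,(400,400)) if 0 else cr)
w=np.hstack(out);save("c4.png",cv2.resize(w,(800,400),interpolation=cv2.INTER_AREA))
```

```text
tip u -45.7 n 21.5 y -2.0 pitch 23.8 yaw -0.3
[ 0.46843936 -0.07681762  0.09354813] [ 0.32166611 -0.39434574 -0.75880532] [-0.56703423 -0.03454615 -0.33412005  1.36865847  0.40506705  1.3229181 ]
```

View pics/c4.png

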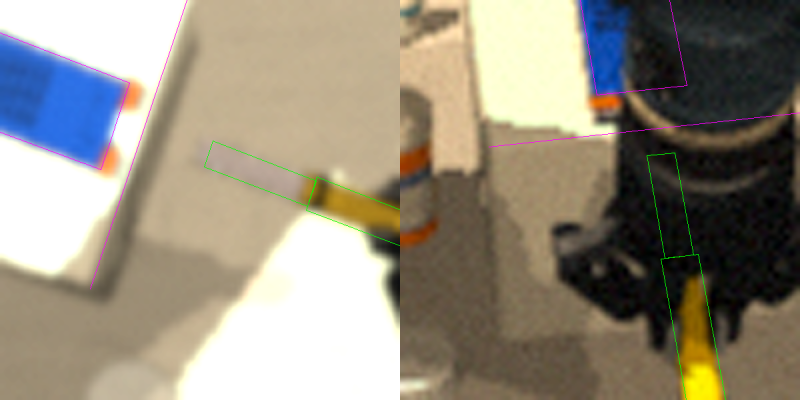

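In the top view (left half) the blade tip is at (197,152). The model put it at (208,155), so the lever sits about 4–5 mm farther forward in the grip; laterally it fits. I'll update the tip and move over the deck edge.

```bash
echo '{"tip":[0.1105,0,0.0096]}'>cfg.json; python3 -c "
from t import *
print(tipdeck());target(-.014,.008,0)"
```

```text
tip u -41.4 n 20.8 y -1.5 pitch 23.9 yaw -0.3
 pos [ 0.477 -0.048  0.092] travel [0.0274, -0.001, 0.013] turn [0.17, 0.15, -0.32]
```

Emit:
{"api": "apply_moves", "payload": {"motion": [{"travel":[0.014,-0.001,0.006],"turn":[0.2,0.1,-0.3],"fingers":1},{"travel":[0.027,-0.001,0.013],"turn":[0.2,0.1,-0.3],"fingers":1},{"travel":[0.027,-0.001,0.013],"turn":[0.2,0.1,-0.3],"fingers":1},{"travel":[0.027,-0.001,0.013],"turn":[0.2,0.1,-0.3],"fingers":1},{"travel":[0.027,-0.001,0.013],"turn":[0.2,0.1,-0.3],"fingers":1},{"travel":[0.027,-0.001,0.013],"turn":[0.2,0.1,-0.3],"fingers":1},{"travel":[0.027,-0.001,0.013],"turn":[0.2,0.1,-0.3],"fingers":1},{"travel":[0.027,-0.001,0.013],"turn":[0.2,0.1,-0.3],"fingers":1}]}}

```text
time: 5.95
ee_pos: [0.476, -0.0477, 0.0905]
ee_rot: [0.797, 0.567, 0.168, -0.122]
wrist_force: [-0.5, -0.0, -0.6]
opening: 0.171
gripper_force: 98.2
```

Run:
```python
from t import *
print(tipdeck())
p,r=pose()
st=snapshot("top");pickle.dump(st,open("s3.pkl","wb"))
tw=lambda P:p+r.apply(np.array(P))
t=np.array(cfg["tip"]);f=lambda lx,ly:t+[lx-.080,ly,0]
L=[f(.08,-.007),f(.08,.007),f(.02,.007),f(.02,-.007)]
cor=[deck(.002,.01,-.023),deck(.002,.01,.023),deck(.081,.01,.023),deck(.081,.01,-.023)]
fr=[deck(-.0155,0,-.08),deck(-.0155,0,.08)]
x0,y0,x1,y1,k=205,165,265,225,10
s=st;cr=cv2.resize(s["pixels"][y0:y1,x0:x1],None,fx=k,fy=k,interpolation=cv2.INTER_CUBIC)
cr=np.clip(cr.astype(float)*1.1,0,255).astype(np.uint8)
for P,cl in((tw(L),(0,255,0)),(toW(cfg["p"],cor),(255,0,255)),(toW(cfg["p"],fr),(255,0,255))):
    cv2.polylines(cr,[((proj(s,P)-[x0,y0]+.5)*k).round().astype(np.int32)],True,cl,1)
save("c5.png",cr)
```

```text
tip u -14.9 n 6.8 y 0.7 pitch 24.0 yaw -0.1
```

View pics/c5.png

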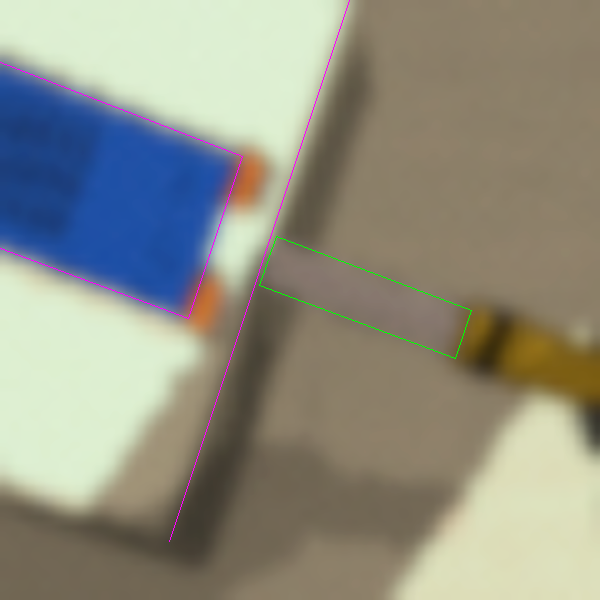

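The projected blade matches the real one (tip at (269,262)). It lines up with the mid-gap between the catches (226,243) to under 1 mm. Inserting slowly.

Emit:
{"api": "apply_moves", "payload": {"motion": [{"travel":[0.003,0.001,0.0015],"turn":[0,0,0],"fingers":1},{"travel":[0.006,0.001,0.003],"turn":[0,0,0],"fingers":1},{"travel":[0.009,0.001,0.0035],"turn":[0,0,0],"fingers":1},{"travel":[0.012,0.001,0.0035],"turn":[0,0,0],"fingers":1},{"travel":[0.012,0.001,0.0035],"turn":[0,0,0],"fingers":1},{"travel":[0.012,0.001,0.0035],"turn":[0,0,0],"fingers":1},{"travel":[0.012,0.001,0.0035],"turn":[0,0,0],"fingers":1},{"travel":[0.012,0.001,0.0035],"turn":[0,0,0],"fingers":1}]}}

```text
time: 7.0
ee_pos: [0.481, -0.0362, 0.0921]
ee_rot: [0.797, 0.567, 0.168, -0.122]
wrist_force: [-0.1, 0.0, -0.2]
opening: 0.171
gripper_force: 98.2
```

```bash
python3 -c "
from t import *
print(tipdeck())"
```

```text
tip u -2.9 n 3.2 y -0.2 pitch 24.0 yaw -0.1
```

Emit:
{"api": "apply_moves", "payload": {"motion": [{"travel":[0.002,0,0],"turn":[0,0,0],"fingers":1},{"travel":[0.004,0,0],"turn":[0,0,0],"fingers":1},{"travel":[0.006,0,0],"turn":[0,0,0],"fingers":1},{"travel":[0.008,0,0],"turn":[0,0,0],"fingers":1},{"travel":[0.01,0,0],"turn":[0,0,0],"fingers":1},{"travel":[0.011,0,0],"turn":[0,0,0],"fingers":1},{"travel":[0.011,0,0],"turn":[0,0,0],"fingers":1},{"travel":[0.011,0,0],"turn":[0,0,0],"fingers":1}]}}

```text
time: 8.0
ee_pos: [0.4843, -0.0266, 0.0966]
ee_rot: [0.797, 0.567, 0.168, -0.122]
wrist_force: [0.6, -0.5, -1.6]
opening: 0.172
gripper_force: 98.2
```

```bash
python3 -c "
from t import *
print(tipdeck())"
```

```text
tip u 8.1 n 3.1 y -0.2 pitch 24.0 yaw -0.1
```

Free passage. On to u ≈ 15.

Emit:
{"api": "apply_moves", "payload": {"motion": [{"travel":[0.002,0,0],"turn":[0,0,0],"fingers":1},{"travel":[0.003,0,0],"turn":[0,0,0],"fingers":1},{"travel":[0.004,0,0],"turn":[0,0,0],"fingers":1},{"travel":[0.005,0,0],"turn":[0,0,0],"fingers":1},{"travel":[0.006,0,0],"turn":[0,0,0],"fingers":1},{"travel":[0.0065,0,0],"turn":[0,0,0],"fingers":1},{"travel":[0.0065,0,0],"turn":[0,0,0],"fingers":1},{"travel":[0.0065,0,0],"turn":[0,0,0],"fingers":1}]}}

```text
time: 9.0
ee_pos: [0.4863, -0.021, 0.0993]
ee_rot: [0.797, 0.567, 0.168, -0.122]
wrist_force: [-0.5, 1.0, -0.9]
opening: 0.171
gripper_force: 98.2
```

Run:
```python
from t import *
print(tipdeck(), monitor.get_obs()["wrist_force"])
# rocking: pivot point = blade underside at u=-15,n=0. First seat underside on edge (n centre 1.75), then rotate handle down
c=np.array(cfg["tip"])
p,r=pose()
for d in (4,8,12,16,20,24,28):
    # rotate about pivot in tool frame after seating; tool y axis: handle down = tip up
    piv=c+[-(.0145+.015),0,.00175]      # pivot in tool frame
    best=None
    for sgn in (1,-1):
        q=R.from_euler("y",sgn*d,degrees=True)
        if r.apply(q.apply([1,0,0]))[2]>r.apply([1,0,0])[2]: best=(sgn*d,piv-q.apply(piv))
    print(best[0],best[1].round(4))
```

```text
tip u 14.7 n 3.2 y -0.2 pitch 24.0 yaw -0.1 [-0.54198415  0.99524401 -0.89738125]
4 [-0.0006  0.      0.0057]
8 [-0.0008  0.      0.0114]
12 [-0.0006  0.      0.0171]
16 [0.     0.     0.0228]
20 [0.001  0.     0.0284]
24 [0.0024 0.     0.0339]
28 [0.0042 0.     0.0394]
```

Emit:
{"api": "apply_moves", "payload": {"motion": [{"travel":[0,0,0.0014],"turn":[0,0,0],"fingers":1},{"travel":[-0.0003,0,0.0042],"turn":[0,2,0],"fingers":1},{"travel":[-0.0006,0,0.0071],"turn":[0,4,0],"fingers":1},{"travel":[-0.0007,0,0.01],"turn":[0,6,0],"fingers":1},{"travel":[-0.0008,0,0.0128],"turn":[0,8,0],"fingers":1},{"travel":[-0.0007,0,0.0157],"turn":[0,10,0],"fingers":1},{"travel":[-0.0006,0,0.0185],"turn":[0,12,0],"fingers":1},{"travel":[-0.0006,0,0.0185],"turn":[0,12,0],"fingers":1}], "newtons": 110}}

```text
time: 10.0
ee_pos: [0.4888, -0.0149, 0.083]
ee_rot: [0.775, 0.551, 0.252, -0.181]
wrist_force: [-3.8, -2.8, 8.3]
opening: 0.166
gripper_force: 113.3
```

```bash
python3 -c "
from t import *
print(tipdeck(), monitor.get_obs()['wrist_force'],monitor.get_obs()['wrist_torque'])"
```

```text
tip u 13.6 n 9.1 y -0.7 pitch 36.1 yaw -0.2 [-3.84220157 -2.78555217  8.34952555] [-0.11905876  0.37785375  0.42084372]
```

Emit:
{"api": "apply_moves", "payload": {"motion": [{"travel":[-0.0003,0,0.0028],"turn":[0,2,0],"fingers":1},{"travel":[-0.0006,0,0.0057],"turn":[0,4,0],"fingers":1},{"travel":[-0.0007,0,0.0085],"turn":[0,6,0],"fingers":1},{"travel":[-0.0008,0,0.0114],"turn":[0,8,0],"fingers":1},{"travel":[-0.0007,0,0.0142],"turn":[0,10,0],"fingers":1},{"travel":[-0.0007,0,0.0142],"turn":[0,10,0],"fingers":1},{"travel":[-0.0007,0,0.0142],"turn":[0,10,0],"fingers":1},{"travel":[-0.0007,0,0.0142],"turn":[0,10,0],"fingers":1}]}}

```text
time: 11.0
ee_pos: [0.4909, -0.007, 0.0702]
ee_rot: [0.75, 0.534, 0.317, -0.228]
wrist_force: [0.1, -1.8, 0.7]
opening: 0.168
gripper_force: 112.5
```

```bash
python3 -c "
from t import *
print(tipdeck(), monitor.get_obs()['wrist_force'],monitor.get_obs()['wrist_torque'])"
```

```text
tip u 11.9 n 12.6 y -0.0 pitch 45.9 yaw -0.2 [ 0.10423241 -1.76429928  0.65068498] [-0.87359593  0.30824219  0.04994088]
```

The handle force rose to about 10 N and then fell to about zero, which suggests the cover snapped. I'll check.

Run:
```python
from t import *
p,r=pose()
st=snapshot("top");ss=snapshot("scene")
out=[]
for s,(x0,y0,x1,y1) in((st,(195,160,265,230)),(ss,(195,135,265,205))):
    k=8;cr=cv2.resize(s["pixels"][y0:y1,x0:x1],None,fx=k,fy=k,interpolation=cv2.INTER_CUBIC)
    for n,cl in((.010,(255,0,255)),(.019,(0,255,0))):
        cor=[deck(.002,n,-.023),deck(.002,n,.023),deck(.081,.010,.023),deck(.081,.010,-.023)]
        cv2.polylines(cr,[((proj(s,toW(cfg["p"],cor))-[x0,y0]+.5)*k).round().astype(np.int32)],True,cl,1)
    out.append(cr)
save("c6.png",cv2.resize(np.hstack(out),(800,400),interpolation=cv2.INTER_AREA))
```

```text
(no output)
```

View pics/c6.png

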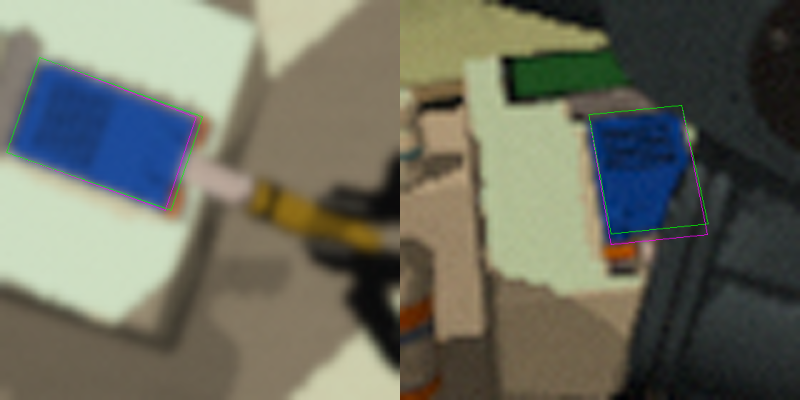

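Emit:
{"api": "apply_moves", "payload": {"motion": [{"travel":[-0.0003,0,0.0028],"turn":[0,2,0],"fingers":1},{"travel":[-0.0006,0,0.0057],"turn":[0,4,0],"fingers":1},{"travel":[-0.0006,0,0.0057],"turn":[0,4,0],"fingers":1},{"travel":[-0.0006,0,0.0057],"turn":[0,4,0],"fingers":1},{"travel":[-0.0006,0,0.0057],"turn":[0,4,0],"fingers":1},{"travel":[-0.0006,0,0.0057],"turn":[0,4,0],"fingers":1},{"travel":[-0.0006,0,0.0057],"turn":[0,4,0],"fingers":1},{"travel":[-0.0006,0,0.0057],"turn":[0,4,0],"fingers":1}]}}

```text
time: 12.1
ee_pos: [0.4923, -0.0036, 0.0659]
ee_rot: [0.739, 0.525, 0.343, -0.246]
wrist_force: [-0.8, -1.8, -0.5]
opening: 0.167
gripper_force: 112.5
```

```bash
python3 -c "
from t import *
print(tipdeck(), monitor.get_obs()['wrist_force'],monitor.get_obs()['wrist_torque'])"
```

```text
tip u 11.0 n 14.6 y -0.3 pitch 50.0 yaw -0.2 [-0.84445142 -1.76556447 -0.53637877] [-0.88681617  0.33522282  0.091875  ]
```

The extra 4° caused no rise in force, so the cover has popped. Rocking back and withdrawing the blade.

Emit:
{"api": "apply_moves", "payload": {"motion": [{"travel":[0.0013,0,-0.007],"turn":[0,-5,0],"fingers":1},{"travel":[0.0032,0,-0.0139],"turn":[0,-10,0],"fingers":1},{"travel":[0.0088,0,-0.027],"turn":[0,-20,0],"fingers":1},{"travel":[0.0088,0,-0.027],"turn":[0,-20,0],"fingers":1},{"travel":[-0.003,0,-0.0313],"turn":[0,-20,0],"fingers":1},{"travel":[-0.0147,0,-0.0355],"turn":[0,-20,0],"fingers":1},{"travel":[-0.0264,0,-0.0398],"turn":[0,-20,0],"fingers":1},{"travel":[-0.0382,0,-0.0441],"turn":[0,-20,0],"fingers":1}]}}

```text
time: 13.1
ee_pos: [0.4719, -0.0596, 0.0631]
ee_rot: [0.788, 0.559, 0.209, -0.152]
wrist_force: [-0.5, -0.3, 0.2]
opening: 0.165
gripper_force: 112.2
```

Run:
```python
from t import *
print(tipdeck(), monitor.get_obs()['wrist_force'])
a=np.radians(-8);
for z in (.12,.0185): rel([.44,-.17,z],tool([np.cos(a),np.sin(a),0]))
```

```text
tip u -37.2 n -1.4 y 0.4 pitch 30.0 yaw -0.3 [-0.45551266 -0.26974153  0.1968804 ]
 travel [-0.0709, 0.0058, -0.1067] turn [-20.88, -24.84, 76.79]
 travel [-0.1217, 0.0064, -0.0188] turn [-20.88, -24.84, 76.79]
```

Run:
```python
from t import *
p,r=pose();rel(p+[0,-.02,.06],r)
a=np.radians(-8);rel([.46,-.274,.12],tool([np.cos(a),np.sin(a),0]))
```

```text
travel [0.0137, 0.0062, -0.0614] turn [0.0, 0.0, 0.0]
 travel [-0.1501, 0.0588, -0.1528] turn [-20.88, -24.84, 76.79]
```

Emit:
{"api": "apply_moves", "payload": {"motion": [{"travel":[0.014,0.006,-0.061],"turn":[0,0,0],"fingers":1},{"travel":[-0.03,0.02,-0.1],"turn":[-20.9,-24.8,76.8],"fingers":1},{"travel":[-0.08,0.03,-0.13],"turn":[-20.9,-24.8,76.8],"fingers":1},{"travel":[-0.12,0.045,-0.15],"turn":[-20.9,-24.8,76.8],"fingers":1},{"travel":[-0.15,0.059,-0.153],"turn":[-20.9,-24.8,76.8],"fingers":1},{"travel":[-0.15,0.059,-0.153],"turn":[-20.9,-24.8,76.8],"fingers":1},{"travel":[-0.15,0.059,-0.153],"turn":[-20.9,-24.8,76.8],"fingers":1},{"travel":[-0.15,0.059,-0.153],"turn":[-20.9,-24.8,76.8],"fingers":1}]}}

```text
time: 14.1
ee_pos: [0.4603, -0.2736, 0.1212]
ee_rot: [1.0, -0.007, 0.022, -0.016]
wrist_force: [1.0, -0.3, -0.5]
opening: 0.167
gripper_force: 112.2
```

Run:
```python
from t import *
a=np.radians(-8);rel([.46,-.274,.021],tool([np.cos(a),np.sin(a),0]))
```

```text
travel [-0.0048, 0.0036, 0.1001] turn [-1.96, -2.44, 7.19]
```

Emit:
{"api": "apply_moves", "payload": {"motion": [{"travel":[-0.003,0.002,0.04],"turn":[-2,-2.4,7.2],"fingers":1},{"travel":[-0.004,0.003,0.08],"turn":[-2,-2.4,7.2],"fingers":1},{"travel":[-0.005,0.0035,0.09],"turn":[-2,-2.4,7.2],"fingers":1},{"travel":[-0.005,0.0035,0.096],"turn":[-2,-2.4,7.2],"fingers":1},{"travel":[-0.005,0.0035,0.1],"turn":[-2,-2.4,7.2],"fingers":1},{"travel":[-0.005,0.0035,0.1],"turn":[-2,-2.4,7.2],"fingers":1},{"travel":[-0.005,0.0035,0.1],"turn":[-2,-2.4,7.2],"fingers":1},{"travel":[-0.005,0.0035,0.1],"turn":[-2,-2.4,7.2],"fingers":1}]}}

```text
time: 15.1
ee_pos: [0.4617, -0.2737, 0.0229]
ee_rot: [0.998, -0.066, 0.003, 0.001]
wrist_force: [-0.2, 0.0, -0.9]
opening: 0.164
gripper_force: 112.2
```

Emit:
{"api": "apply_moves", "payload": {"motion": [{"travel":[0,0,0.002],"turn":[0,0,0],"fingers":1},{"travel":[0,0,0.0035],"turn":[0,0,0],"fingers":1},{"travel":[0,0,0.0035],"turn":[0,0,0],"fingers":0.2},{"travel":[0,0,0.0035],"turn":[0,0,0],"fingers":0.2},{"travel":[0,0,0.0035],"turn":[0,0,0],"fingers":0.2},{"travel":[0,0,-0.03],"turn":[0,0,0],"fingers":0.0},{"travel":[0,0,-0.09],"turn":[0,0,0],"fingers":-0.6},{"travel":[0,0,-0.13],"turn":[0,0,0],"fingers":-1}]}}

```text
time: 16.1
ee_pos: [0.4614, -0.2738, 0.155]
ee_rot: [0.998, -0.066, 0.003, 0.001]
wrist_force: [0.1, -1.0, -0.1]
opening: 0.903
gripper_force: 0.0
```

```bash
cat > g.py <<'E'
from t import *
# cover: hinge at keeper end (u=81,n~5), lower edge raised 9 -> tilt
dt=np.degrees(np.arctan2(.009,.079));deg=24-dt
def ctarget(u,n,label=""):
    T=toW(cfg["p"],[deck(u,n,0)])[0];rot=tool(dirv(deg));rel(T,rot,label);print(T.round(4),deg)
E
python3 - <<'E'
from g import *
# grip u=42, cover mid height there: fitted n=5; raised ~4.5
ctarget(.040,.060,"hover")
s=snapshot("top");pickle.dump(s,open("s4.pkl","wb"));im=s["pixels"];hsv=cv2.cvtColor(im,cv2.COLOR_RGB2HSV).astype(int)
m=(hsv[:,:,0]>15)&(hsv[:,:,0]<32)&(hsv[:,:,1]>150)&(hsv[:,:,2]>90);m[:150]=0;m[240:]=0;m[:,:285]=0;m[:,370:]=0
v,u=np.nonzero(m);P=back(s,np.c_[u,v],.014)[:,:2];print(len(u),P.mean(0),np.ptp(P,0))
b=(hsv[:,:,0]>100)&(hsv[:,:,0]<125)&(hsv[:,:,1]>130);b[:160]=0;b[205:]=0;b[:,:180]=0;b[:,245:]=0
v,u=np.nonzero(b);P=back(s,np.c_[u,v],.155)[:,:2];print("cover blob",len(u),P.mean(0))
E
```

```text
hover travel [0.0123, -0.3566, -0.043] turn [12.31, 14.41, -77.8]
[0.5205 0.0781 0.1976] 17.500653720345433
115 [ 0.45318344 -0.27024755] [0.06580739 0.02507036]
cover blob 466 [0.52608265 0.09686097]
```

The lever lies at its expected place on the mat. Next is the cover hover pose.

Emit:
{"api": "apply_moves", "payload": {"motion": [{"travel":[0,-0.04,-0.04],"turn":[12.3,14.4,-77.8],"fingers":-1},{"travel":[0.003,-0.08,-0.05],"turn":[12.3,14.4,-77.8],"fingers":-1},{"travel":[0.005,-0.13,-0.05],"turn":[12.3,14.4,-77.8],"fingers":-1},{"travel":[0.007,-0.18,-0.05],"turn":[12.3,14.4,-77.8],"fingers":-1},{"travel":[0.009,-0.23,-0.05],"turn":[12.3,14.4,-77.8],"fingers":-1},{"travel":[0.01,-0.28,-0.05],"turn":[12.3,14.4,-77.8],"fingers":-1},{"travel":[0.012,-0.33,-0.045],"turn":[12.3,14.4,-77.8],"fingers":-1},{"travel":[0.0123,-0.3566,-0.043],"turn":[12.3,14.4,-77.8],"fingers":-1}], "newtons": 30}}

```text
time: 17.15
ee_pos: [0.5197, 0.0805, 0.1946]
ee_rot: [0.804, 0.575, 0.123, -0.09]
wrist_force: [-0.1, -0.6, -0.9]
opening: 0.999
gripper_force: 0.0
```

Run:
```python
from g import *
ctarget(.040,.030,"n30");ctarget(.040,.0155,"n15")
s=snapshot("scene");x0,y0,k=170,130,6
cr=cv2.resize(s["pixels"][y0:y0+95,x0:x0+120],None,fx=k,fy=k,interpolation=cv2.INTER_CUBIC)
for n,cl in((.010,(255,0,255)),(.019,(0,255,0))):
    cor=[deck(.002,n,-.023),deck(.002,n,.023),deck(.081,.010,.023),deck(.081,.010,-.023)]
    cv2.polylines(cr,[((proj(s,toW(cfg["p"],cor))-[x0,y0]+.5)*k).round().astype(np.int32)],True,cl,1)
save("c7.png",cr)
```

```text
n30 travel [0.0023, 0.0017, 0.0263] turn [-0.25, -0.08, 0.22]
[0.5245 0.0896 0.1702] 17.500653720345433
n15 travel [0.004, 0.0018, 0.0407] turn [-0.25, -0.08, 0.22]
[0.5265 0.0952 0.1569] 17.500653720345433
```

View pics/c7.png

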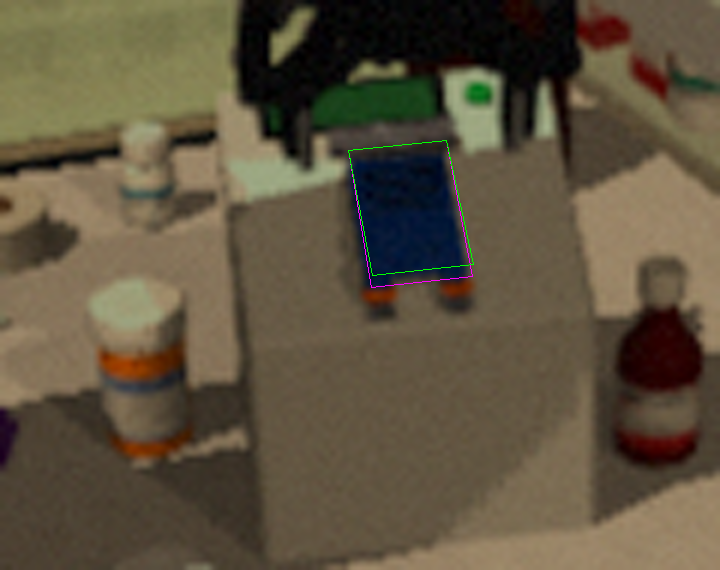

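Run:
```python
from t import *
a=pickle.load(open("s1.pkl","rb"));b=snapshot("scene")
for s in(a,b):
    im=s["pixels"].astype(float);d=im[:,:,2]-im[:,:,0]
    q=proj(s,toW(cfg["p"],[deck(.002,.01,0)]))[0];print(q.round(2))
    for dx in(-3,0,3):
        c=int(round(q[0]+dx));prof=d[int(q[1])-9:int(q[1])+5,c];print(c,int(q[1])-9,(prof/prof[:5].mean()).round(2))
```

```text
[239.82 176.41]
237 167 [ 1.    0.98  1.06  0.97  0.99  0.93  0.93  0.99  1.01  0.92  0.64 -0.16
 -0.31 -0.36]
240 167 [ 0.99  1.01  1.03  0.99  1.    0.96  0.97  1.01  1.    1.    0.6  -0.2
 -0.35 -0.34]
243 167 [ 0.98  1.02  1.01  0.99  1.01  1.04  1.05  0.98  1.01  0.48 -0.35 -0.55
 -0.28 -0.23]
[239.82 176.41]
237 167 [ 0.99  0.99  0.91  1.07  1.03  1.13  1.03  0.97  0.65 -0.1  -0.65 -0.75
 -0.69 -0.71]
240 167 [ 0.97  1.03  1.03  1.03  0.95  1.03  1.03  1.13  0.74 -0.29 -0.69 -0.69
 -0.74 -0.76]
243 167 [ 0.99  1.05  1.07  0.99  0.9   1.01  1.18  1.03  0.66 -0.04 -0.96 -1.25
 -0.59 -0.44]
```

The cover's lower edge is 1.8 px higher than when fitted (2 px predicted for 9 mm), so it has popped. Descending to grip.

Emit:
{"api": "apply_moves", "payload": {"motion": [{"travel":[0.002,0.0018,0.02],"turn":[-0.2,0,0.2],"fingers":-1},{"travel":[0.004,0.0018,0.035],"turn":[-0.2,0,0.2],"fingers":-1},{"travel":[0.004,0.0018,0.0405],"turn":[-0.2,0,0.2],"fingers":-1},{"travel":[0.004,0.0018,0.0405],"turn":[-0.2,0,0.2],"fingers":-0.5},{"travel":[0.004,0.0018,0.0405],"turn":[-0.2,0,0.2],"fingers":0.4},{"travel":[0.004,0.0018,0.0405],"turn":[-0.2,0,0.2],"fingers":0.4},{"travel":[0.004,0.0018,0.0405],"turn":[-0.2,0,0.2],"fingers":0.4},{"travel":[0.004,0.0018,0.0405],"turn":[-0.2,0,0.2],"fingers":0.4}], "newtons": 30}}

```text
time: 18.25
ee_pos: [0.5275, 0.0927, 0.1587]
ee_rot: [0.806, 0.571, 0.125, -0.088]
wrist_force: [-1.2, -2.4, 4.0]
opening: 0.528
gripper_force: 31.1
```

Run:
```python
from g import *
ctarget(.040,.0155,"n15")
```

```text
n15 travel [0.0014, -0.0018, 0.0023] turn [0.15, -0.04, -0.25]
[0.5265 0.0952 0.1569] 17.500653720345433
```

Emit:
{"api": "apply_moves", "payload": {"motion": [{"travel":[0,0,0],"turn":[0,0,0],"fingers":0.4},{"travel":[-0.002,0,0],"turn":[0,0,0],"fingers":0.4},{"travel":[-0.004,0,0],"turn":[0,0,0],"fingers":0.4},{"travel":[-0.006,0,0],"turn":[0,0,0],"fingers":0.4},{"travel":[-0.008,0,0],"turn":[0,0,0],"fingers":0.4},{"travel":[-0.01,0,0],"turn":[0,0,0],"fingers":0.4},{"travel":[-0.0115,0,0],"turn":[0,0,0],"fingers":0.4},{"travel":[-0.0115,0,0],"turn":[0,0,0],"fingers":0.4}], "newtons": 40}}

```text
time: 19.25
ee_pos: [0.5242, 0.0835, 0.1556]
ee_rot: [0.806, 0.572, 0.126, -0.088]
wrist_force: [0.4, 1.3, 5.5]
opening: 0.521
gripper_force: 40.4
```

Emit:
{"api": "apply_moves", "payload": {"motion": [{"travel":[-0.0115,0,-0.003],"turn":[0,0,0],"fingers":0.4},{"travel":[-0.0115,0,-0.007],"turn":[0,0,0],"fingers":0.4},{"travel":[-0.0115,0,-0.012],"turn":[0,0,0],"fingers":0.4},{"travel":[-0.0115,0,-0.02],"turn":[0,0,0],"fingers":0.4},{"travel":[-0.0115,0,-0.03],"turn":[0,0,0],"fingers":0.4},{"travel":[-0.0115,0,-0.045],"turn":[0,0,0],"fingers":0.4},{"travel":[-0.0115,0,-0.06],"turn":[0,0,0],"fingers":0.4},{"travel":[-0.0115,0,-0.06],"turn":[0,0,0],"fingers":0.4}]}}

```text
time: 20.25
ee_pos: [0.5148, 0.0547, 0.2104]
ee_rot: [0.806, 0.571, 0.126, -0.087]
wrist_force: [-0.7, -0.9, 0.4]
opening: 0.524
gripper_force: 40.8
```

Run:
```python
from g import *
a=np.radians(82.4);q=tool([np.cos(a),np.sin(a),0])
mc=np.array([.498,-.2185])+.055*np.array([np.cos(a),np.sin(a)]);print(mc,monitor.get_obs()["opening"])
rel([*mc,.10],q)
s=snapshot("scene");im=s["pixels"].astype(float)
p,r=pose();c=proj(s,[p])[0];print("tcp px",c)
x0,y0,k=int(c[0])-50,int(c[1])-45,6
cr=cv2.resize(s["pixels"][y0:y0+90,x0:x0+110],None,fx=k,fy=k,interpolation=cv2.INTER_CUBIC);save("c8.png",cr)
```

```text
[ 0.5052741  -0.16398315] 0.5242297395919652
 travel [-0.2331, 0.0633, 0.0422] turn [2.0, -17.5, -11.67]
tcp px [239.94947408 154.02822   ]
```

View pics/c8.png

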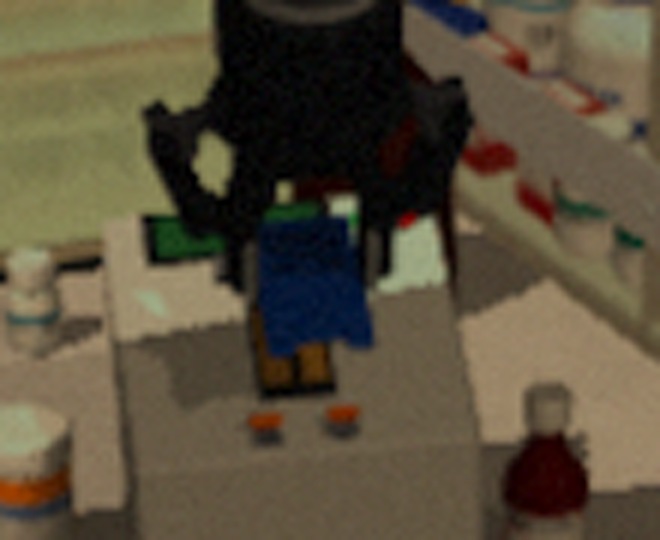

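The cover is held cleanly (blue at (310,285)), with the battery bay open at (295,365). Carrying it to the mat.

Emit:
{"api": "apply_moves", "payload": {"motion": [{"travel":[-0.05,0.01,0],"turn":[2,-17.5,-11.7],"fingers":0.4},{"travel":[-0.1,0.03,0],"turn":[2,-17.5,-11.7],"fingers":0.4},{"travel":[-0.15,0.045,0.01],"turn":[2,-17.5,-11.7],"fingers":0.4},{"travel":[-0.2,0.055,0.025],"turn":[2,-17.5,-11.7],"fingers":0.4},{"travel":[-0.233,0.063,0.042],"turn":[2,-17.5,-11.7],"fingers":0.4},{"travel":[-0.233,0.063,0.042],"turn":[2,-17.5,-11.7],"fingers":0.4},{"travel":[-0.233,0.063,0.042],"turn":[2,-17.5,-11.7],"fingers":0.4},{"travel":[-0.233,0.063,0.042],"turn":[2,-17.5,-11.7],"fingers":0.4}]}}

```text
time: 21.3
ee_pos: [0.5045, -0.1625, 0.0991]
ee_rot: [0.752, 0.66, -0.001, -0.001]
wrist_force: [-0.0, 0.0, -0.5]
opening: 0.523
gripper_force: 40.9
```

Run:
```python
from g import *
a=np.radians(82.4);q=tool([np.cos(a),np.sin(a),0])
rel([.505,-.164,.022],q)
```

```text
travel [-0.0014, 0.0008, 0.0771] turn [-0.1, 0.01, 0.15]
```

Emit:
{"api": "apply_moves", "payload": {"motion": [{"travel":[-0.001,0,0.03],"turn":[0,0,0],"fingers":0.4},{"travel":[-0.001,0,0.055],"turn":[0,0,0],"fingers":0.4},{"travel":[-0.001,0,0.068],"turn":[0,0,0],"fingers":0.4},{"travel":[-0.001,0,0.073],"turn":[0,0,0],"fingers":0.4},{"travel":[-0.001,0,0.077],"turn":[0,0,0],"fingers":0.4},{"travel":[-0.001,0,0.077],"turn":[0,0,0],"fingers":0.4},{"travel":[-0.001,0,0.077],"turn":[0,0,0],"fingers":0.4},{"travel":[-0.001,0,0.077],"turn":[0,0,0],"fingers":0.4}]}}

```text
time: 22.3
ee_pos: [0.5035, -0.1644, 0.0213]
ee_rot: [0.752, 0.659, -0.001, -0.001]
wrist_force: [0.6, -0.2, 0.1]
opening: 0.522
gripper_force: 41.0
```

Emit:
{"api": "apply_moves", "payload": {"motion": [{"travel":[0,0,0.001],"turn":[0,0,0],"fingers":0.4},{"travel":[0,0,0.002],"turn":[0,0,0],"fingers":0.4},{"travel":[0,0,0.003],"turn":[0,0,0],"fingers":0.4},{"travel":[0,0,0.004],"turn":[0,0,0],"fingers":0.4},{"travel":[0,0,0.005],"turn":[0,0,0],"fingers":0.4},{"travel":[0,0,0.005],"turn":[0,0,0],"fingers":0.4},{"travel":[0,0,0.005],"turn":[0,0,0],"fingers":0.4},{"travel":[0,0,0.005],"turn":[0,0,0],"fingers":0.4}]}}

```text
time: 23.3
ee_pos: [0.5032, -0.1641, 0.0158]
ee_rot: [0.752, 0.659, -0.001, -0.001]
wrist_force: [0.4, 0.0, -0.9]
opening: 0.525
gripper_force: 41.0
```

Emit:
{"api": "apply_moves", "payload": {"motion": [{"travel":[0,0,0.001],"turn":[0,0,0],"fingers":0.4},{"travel":[0,0,0.002],"turn":[0,0,0],"fingers":0.4},{"travel":[0,0,0.002],"turn":[0,0,0],"fingers":-0.2},{"travel":[0,0,0.002],"turn":[0,0,0],"fingers":-0.6},{"travel":[0,0,0.002],"turn":[0,0,0],"fingers":-0.8},{"travel":[0,0,-0.03],"turn":[0,0,0],"fingers":-0.9},{"travel":[0,0,-0.09],"turn":[0,0,0],"fingers":-1},{"travel":[0,0,-0.15],"turn":[0,0,0],"fingers":-1}]}}

```text
time: 24.3
ee_pos: [0.5031, -0.1639, 0.1666]
ee_rot: [0.752, 0.659, -0.002, -0.002]
wrist_force: [0.7, -0.9, -0.1]
opening: 1.005
gripper_force: 0.0
```

Emit:
{"api": "apply_moves", "payload": {"motion": [{"travel":[0,0,-0.02],"turn":[0,0,0],"fingers":-1},{"travel":[0.05,0,-0.04],"turn":[0,0,0],"fingers":-1},{"travel":[0.1,0,-0.04],"turn":[0,0,0],"fingers":-1},{"travel":[0.15,0,-0.04],"turn":[0,0,0],"fingers":-1},{"travel":[0.2,0,-0.04],"turn":[0,0,0],"fingers":-1},{"travel":[0.2,0,-0.04],"turn":[0,0,0],"fingers":-1},{"travel":[0.2,0,-0.04],"turn":[0,0,0],"fingers":-1},{"travel":[0.2,0,-0.04],"turn":[0,0,0],"fingers":-1}]}}

```text
time: 25.3
ee_pos: [0.53, 0.0329, 0.2056]
ee_rot: [0.753, 0.658, -0.001, -0.001]
wrist_force: [0.1, 1.3, 0.5]
opening: 1.003
gripper_force: 0.0
```

Run:
```python
from h import *
st=snapshot("top");ss=snapshot("scene")
a=cv2.resize(st["pixels"][140:250,200:380],(800,489))[:, :480]
t=cv2.resize(st["pixels"][150:250,275:375],(400,400),interpolation=cv2.INTER_CUBIC)
c=proj(ss,[[.498,-.2185,0]])[0].astype(int)
u=cv2.resize(ss["pixels"][c[1]-55:c[1]+55,c[0]-55:c[0]+55],(400,400),interpolation=cv2.INTER_CUBIC)
save("c9.png",np.hstack([t,u]))
hsv=cv2.cvtColor(st["pixels"],cv2.COLOR_RGB2HSV).astype(int);H,S,V=[hsv[:,:,i] for i in range(3)]
for n,m in(("y",(H>15)&(H<32)&(S>150)&(V>70)),("b",(H>100)&(H<125)&(S>130))):
    m=m.copy();m[:150]=0;m[250:]=0;m[:,:275]=0;m[:,375:]=0;v,uu=np.nonzero(m);P=back(st,np.c_[uu,v],.013)[:,:2];w,E=np.linalg.eigh(np.cov(P.T));print(n,len(uu),P.mean(0),np.degrees(np.arctan2(E[1,1],E[0,1])),2*np.sqrt(3*w))
for l in("syrup","vial","tin"): print(l,[(round(d["p"],2),d["extent"]) for d in cut_out("top",l)])
```

```text
y 175 [ 0.4667413  -0.27150082] 172.49941176534043 [0.01821549 0.0844991 ]
b 416 [ 0.50417495 -0.16208068] 81.80834336463502 [0.04692909 0.08042939]
syrup []
vial []
tin []
```

View pics/c9.png

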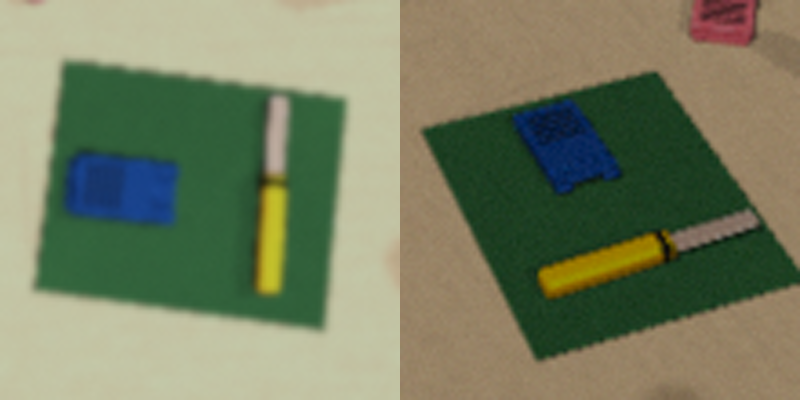

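The cover (top side up, left half at (120,188)) and the lever (270,195) both lie flat on the mat, and the arm is clear. Handing in.

```bash
python3 -c "
from cell import ticket
print(ticket.sign_off())"
```

```text
the job is handed in; nothing more can be done
None
```

I pried the cover loose with the lever, laid both flat on the mat (cover top side up), and handed the job in at about 25 s; sign-off gave no verdict, and my final position check of the bottle, vial and tin found none of them in the picture.

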